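# Tip two brass offcuts into the lever-lid scrap box

## Robot

A 6-joint arm with a two-finger parallel gripper is mounted at the origin on the work surface. World frame = base frame: x ahead of the robot, y to its left, z up, the work surface at z = 0. Lengths are in m, angles in degrees, forces in N, time in s.
With the tool pointing down it reaches from about 0.25 to 0.725 m from the base axis. Payload 9.7 kg.
Tool frame: the origin (TCP) lies at the very end of the fingers, on their centre line; the grasp point (between the pads) lies tcp_to_grasp behind it (tcp_to_grasp is the distance from the TCP to the grasp point, in m); z points along the fingers, y is the direction in which the jaws open and shut (so a half turn about z gives the same grasp; the last joint's range is limited). The gripper opens to 85 mm and grips with 20 to 120 N. Pads are 22 mm wide; open, the fingers measure 114 mm over their backs; the gripper's body (76 mm by 85 mm) begins 54 mm behind the grasp point. The pads swing forward as they close: fully open they stand 13 mm farther back than shut.
Start: joints at [-74.313, 4.979, 10.078, 95.1, 0, 90], TCP at [0.149, -0.53, 0.231] pointing down, gripper open.
Joint ranges: [-179.16, 179.16], [-48.56, 103.87], [-65.8, 70.77], [-126.05, 130.52], [-82.76, 87.17], [-180, 180]. Speed limits (degrees/s): [127.2, 127.2, 147.25, 180, 180, 180].

## Interface

Orientations are given as [roll, pitch, yaw] about the fixed x, y, z axes, in that order (R = Rz(yaw) Ry(pitch) Rx(roll)).
In Python, from workcell import * gives the robot as it stands. The module is installed in compiled form; this text tells all that it offers.
- The arm moves only by the shell command python3 -m pendant 'ROWS' [FORCE]. ROWS is JSON, a list of rows, each a list of 3 entries, a list of its own where there are three numbers: the opening in per cent of the stroke, from 0 (shut) to 100 (fully open), then the shift along the world's x, y, z in mm, then the turn, a rotation vector about the world's x, y, z in degrees. A call has 1 to 20 rows; each row is the pose to reach, as a shift and turn from the pose measured when the call began; what a row does not reach only later rows make up. A row lasts 1/8 s, in which the tool goes at most 62.5 mm and 10.7 degrees, less where a joint would pass 70% of its speed; a pose out of reach is approached as far as the arm can. A call with a gripper value outside its range is refused whole. The fingers move at their own pace and stop on an object; FORCE is the grip in N (left out, the last holds). Time passes only in rows, so rows that repeat a pose let the fingers close. It gives the time, the measured TCP pose, the force and the opening at its end, in the units of the state.
- get_obs(): the state, without advancing time (a new reading comes with each control period).
- camera(name): name is "scene" or "top" or "wrist"; returns a dict with "img" (420x560x3 uint8, red, green, blue), "fx", "fy", "cx", "cy" (pixels), "cam_to_world" (4x4, takes a point from camera to world coordinates); the wrist camera has in their place "T_tool_cam" (4x4, takes a point from camera to tool coordinates, whose origin is the TCP and whose axes are the flange's). Camera axes: x right, y down, z forward; pixel columns grow to the right and rows downward; lengths in m; the calibration is good to about 2 mm. A picture is of the moment at which its call begins: read the wrist's pose just before it. There is no depth.
- job_done(): hands the job in, once; it reports no verdict.
Trained networks look in a picture, given as the dict that the camera call returned (one of the last four; its "shot" number tells which), for a name from the list of things; names that differ only in an ending like _2 or _b are one class to them, and where a whole thing is asked for, a point or a joint stands for the part that bears it (a point fixed in the world has none). Each returns a list of dicts, best first, with "confidence" (0 to 1); they miss things now and then, are a little off and sometimes report something else, mostly with a low value. They report only what shows in the picture. A call takes as long as a camera call. They do not tell look-alikes from the thing itself.
- regions_of(picture, label): "region" (420x560 bool, what is visible of it).
- pinpoint(picture, label): "position" ([x, y, z] in m, in world coordinates, good to about 4 mm: a listed point, or the origin of a listed thing).
The state is a dict: "time": time; "q": joint angles; "qd": joint speeds; "joint_efforts": joint torques, N m; "ee_pos": TCP position; "tcp_rot": TCP orientation; "wrist_force": force on the tool from outside, world axes, zero at the start; "torque": the same for the moment, N m; "opening": finger opening in m.
Only numpy, scipy, OpenCV 4.12 (cv2) and the standard library are available. Lean on these libraries where they do the work, as an engineer would, in place of code of your own. Each camera call takes 0.05 s, during which the arm holds its last target. There are 200 camera calls.

## Task

Two short brass bar offcuts are lying on the jeweller's bench: lay both of them on the scrap box's loading slide so that they rest there against the closed lid. Then press the hand lever all the way down, keep the lid raised until both offcuts have rolled into the box, and ease the lever slowly back up so that the lid comes down gently, without slamming, and ends fully closed. Leave the uncut bar and the other things on the bench where they are.

Things in the scene. Friction and masses are not known exactly. Their poses are not given: they have to be found in the camera images.
- scrap_box: Fixed grey sheet-steel scrap box with a loading slide and a lid. Origin: centre of the box's underside, on the bench; z up. x is the way the offcuts roll (about world +y, within 12 degrees), y points towards the robot. 160 mm long (x -80 to 80), 124 wide (y -62 to 62), walls 176 high and 4 thick, inner floor 4 mm up.
- slide_mid (a point): Mid-width point on the slide's surface (box frame -151, 0, 165 mm). The slide slopes down 24 degrees along the box's +x, from x -206, z 189 to x -78, z 132; 92 mm wide between rails 18 mm high. A bar laid across it (axis along the box's y) rolls down by itself to the closed lid, and on into the box once the lid rises. Two offcuts at rest there have centres near (-96, 0, 151) and (-114, 0, 159).
- lid (a joint): Lid angle in rad: 0 closed, about 0.9 with the lever fully down. Flat lid over the box's top (z 180), hinged at x 80, with an apron hanging from its front edge at x -86 down to z 142 mm that closes the mouth above the slide's lower end. Linked to the lever; weight and a spring shut it at once when the lever is let go.
- lever (a joint): Hand lever angle in rad: 0 at rest (up), 0.345 at the stop, fully down. Pivot at (30, 78, 119) mm in the box frame, on the side towards the robot; the arm points along the box's +x, past the end of the box.
- lever_pad (a point): Centre of the top of the lever's press pad, a rubber-faced plate 46 x 44 mm, 150 mm from the pivot. At rest at about (174, 84, 168) mm in the box frame, tilted 10 degrees; fully pressed about 51 mm lower and 8 mm further along the box's +x. Pressing takes about 5 to 8 N; the stop is rigid. The pad follows the hand back up.
- offcut_a_mid (a point): Centre of a brass bar offcut, a plain cylinder 20 mm in diameter and 64 mm long, about 160 g, lying on the bench; its x axis is the bar's axis. It can roll.
- offcut_b_mid (a point): Centre of the other offcut, the same size and make as the first; its x axis is the bar's axis.
- bar_mid (a point): Centre of the uncut brass bar, 20 mm in diameter and 190 mm long, lying on the bench between the robot and the box; x is its axis. To be left alone.
- jar: Closed glass jar with a steel cap, 54 mm in diameter, 55 mm high, origin at the centre of its underside, standing among the offcuts. To be left alone.
- tin_mid (a point): Centre of a round white tin with a blue lid, 94 mm in diameter, 44 mm high. To be left alone.
- bur_stand_mid (a point): Centre of a wooden bur stand 100 x 60 x 18 mm with four steel burs standing 35 mm above it. To be left alone.
- bench_block_mid (a point): Centre of a steel bench block 80 x 80 x 22 mm. To be left alone.
There are look-alikes about, which are no part of the job. Leave any black or green look-alike of the part that bears offcut_b_mid alone.

How it is judged:
By the outcome, as a careful person would: the job done as asked, in the order asked, and still so for the second after the job is handed in, with the robot touching nothing.
It also fails if it takes over 72 s, if anything falls off the work surface, if the arm or the gripper's body presses on something with over 40 N, if the wrist force passes 120 N, or if a joint passes its speed limit or range.

## Working session

There is one attempt and no reset: what is moved stays moved. The work goes in short steps, Python scripts to look and compute and a shell command to move; the robot and the scene stay as the last step left them, time stands still between calls to the robot, and variables do not carry over. Pictures are saved under pics/ and viewed, about 8 in all and at most 12, crops included, and the job is handed in when it is done.

```bash
mkdir -p pics; python3 - <<'E'
from workcell import *
import cv2,numpy as np
o=get_obs();print({k:np.round(v,3).tolist() for k,v in o.items()})
for c in ["scene","top"]:
    p=camera(c);cv2.imwrite(f"pics/{c}1.png",p["img"][:,:,::-1])
    print(c,np.round(p["cam_to_world"],3).tolist(),p["fx"])
    for l in ["scrap_box","slide_mid","lever_pad","offcut_a_mid","bar_mid","jar","tin_mid","bur_stand_mid","bench_block_mid"]:
        print(l,[(np.round(d["position"],3).tolist(),round(d["confidence"],2)) for d in pinpoint(p,l)])
    for d in regions_of(p,"offcut_a_mid"):
        ys,xs=np.nonzero(d["region"]); print("reg",round(d["confidence"],2),xs.mean(),ys.mean(),cv2.minAreaRect(np.c_[xs,ys].astype(np.float32)), p["img"][d["region"]].mean(0))
E
```

```text
{'time': 0.0, 'q': [-74.313, 5.01, 10.034, 95.101, 0.001, 90.002], 'qd': [0.008, 0.037, -0.016, 0.077, 0.043, -0.015], 'joint_efforts': [-0.0, -52.039, 46.48, 0.017, 0.0, 0.0], 'ee_pos': [0.149, -0.529, 0.231], 'tcp_rot': [-179.923, -0.001, 15.685], 'wrist_force': [0.297, -0.019, -0.041], 'torque': [0.02, 0.005, 0.005], 'opening': 0.085}
scene [[0.316, 0.627, -0.713, 1.456], [0.949, -0.211, 0.235, -0.287], [-0.003, -0.75, -0.661, 0.949], [0.0, 0.0, 0.0, 1.0]] 429.9590888170123
scrap_box [([0.58, 0.117, -0.0], 0.74)]
slide_mid [([0.6, -0.032, 0.162], 0.93)]
lever_pad [([0.478, 0.282, 0.168], 0.69)]
offcut_a_mid [([0.52, -0.449, 0.008], 0.71)]
bar_mid []
jar [([0.424, -0.325, 0.001], 0.89)]
tin_mid [([0.7, -0.255, 0.02], 0.97)]
bur_stand_mid [([0.536, 0.461, 0.006], 0.55)]
bench_block_mid [([0.376, 0.388, 0.013], 0.89)]
reg 0.49 123.48695652173913 256.53913043478263 ((123.3846206665039, 256.423095703125), (17.454336166381836, 7.2562971115112305), 78.69007110595703) [225.17391304 183.55652174  89.10434783]
top [[-0.007, -0.978, 0.211, 0.301], [-1.0, 0.007, -0.001, 0.013], [-0.0, -0.211, -0.978, 1.307], [0.0, 0.0, 0.0, 1.0]] 404.70074616393396
scrap_box [([0.579, 0.12, -0.002], 0.93)]
slide_mid [([0.601, -0.032, 0.168], 0.57)]
lever_pad [([0.48, 0.28, 0.167], 0.96)]
offcut_a_mid [([0.6, -0.033, 0.166], 0.61), ([0.52, -0.445, 0.012], 0.45)]
bar_mid [([0.439, 0.032, 0.013], 0.55), ([0.699, -0.259, 0.022], 0.35)]
jar [([0.425, -0.321, -0.002], 0.68)]
tin_mid [([0.703, -0.259, 0.021], 0.95)]
bur_stand_mid [([0.539, 0.464, 0.006], 0.75)]
bench_block_mid [([0.379, 0.386, 0.009], 0.67), ([0.602, -0.033, 0.165], 0.44)]
reg 0.71 419.2692307692308 229.96923076923076 ((419.28851318359375, 229.9423065185547), (20.39607810974121, 6.471832275390625), 78.69007110595703) [218.5        172.09230769  70.59230769]
```

```bash
python3 -c "
import cv2,numpy as np
a=cv2.imread('pics/top1.png');cv2.imwrite('pics/t.png',cv2.resize(a,(784,588),interpolation=cv2.INTER_CUBIC))
a=cv2.imread('pics/scene1.png');cv2.imwrite('pics/s.png',cv2.resize(a,(784,588),interpolation=cv2.INTER_CUBIC))"
```

```text
(no output)
```

View pics/t.png

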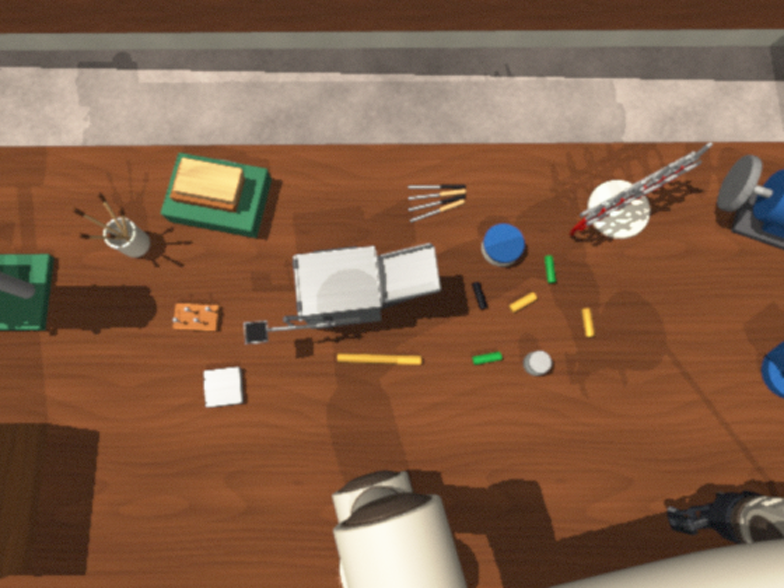

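View pics/s.png

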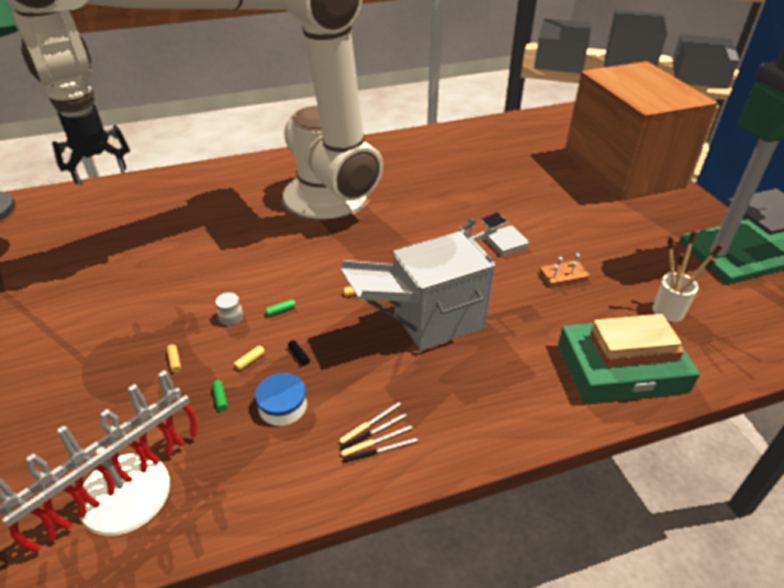

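The top view shows the yellow offcuts at about (523,302) and (588,322) in the upscaled picture. Green and black look-alikes, the tin and the jar stand around them. The uncut bar is at (379,358), the box at (338,285), the slide at (412,270) and the lever pad at (256,332). The scene view agrees.

```bash
cat > h.py <<'E'
from workcell import *
import cv2,numpy as np
from scipy.spatial.transform import Rotation as R
def ray(p,u,v,z,T=None):
    T=p["cam_to_world"] if T is None else T; T=np.array(T)
    d=T[:3,:3]@[(u-p["cx"])/p["fx"],(v-p["cy"])/p["fy"],1]; o=T[:3,3]
    return o+d*(z-o[2])/d[2]
def wristT(p,o):
    T=np.eye(4);T[:3,:3]=R.from_euler('xyz',o["tcp_rot"],degrees=True).as_matrix();T[:3,3]=o["ee_pos"]
    return T@np.array(p["T_tool_cam"])
def yellow(p,z=0.01,T=None,amin=40):
    hsv=cv2.cvtColor(p["img"],cv2.COLOR_RGB2HSV)
    m=((hsv[...,0]>17)&(hsv[...,0]<32)&(hsv[...,1]>110)&(hsv[...,2]>110)).astype(np.uint8)
    n,l,s,c=cv2.connectedComponentsWithStats(m)
    out=[]
    for i in range(1,n):
        if s[i,4]<amin: continue
        ys,xs=np.nonzero(l==i)
        b=cv2.boxPoints(cv2.minAreaRect(np.c_[xs,ys].astype(np.float32)))
        w=np.array([ray(p,*q,z,T)[:2] for q in b]); e=[w[1]-w[0],w[2]-w[1]]
        L=max(e,key=np.linalg.norm); ctr=ray(p,*b.mean(0),z,T)
        out.append((c[i].round(0).tolist(),int(s[i,4]),(ctr[:2]*1000).round(1).tolist(),[round(1000*np.linalg.norm(x),0) for x in e],round(np.degrees(np.arctan2(L[1],L[0]))%180,1)))
    return out
E
python3 - <<'E'
from h import *
for c in ["top","scene"]:
    p=camera(c)
    for r in yellow(p): print(c,r)
# box pose fit
B=np.array([[0,0],[-151,0],[174,84]])/1000
W=np.array([[.5795,.1185],[.6005,-.032],[.479,.281]])
b=B-B.mean(0);w=W-W.mean(0)
H=b.T@w;a=np.arctan2(H[0,1]-H[1,0],H[0,0]+H[1,1])
Rm=np.array([[np.cos(a),-np.sin(a)],[np.sin(a),np.cos(a)]]);t=W.mean(0)-Rm@B.mean(0)
print(np.degrees(a),t,(B@Rm.T+t-W))
f=lambda x,y:(Rm@[x/1e3,y/1e3]+t).round(4)
for q in [(-151,0),(-96,0),(-114,0),(-135,0),(174,84),(182,84)]: print(q,f(*q))
E
```

```text
top ([144.0, 129.0], 613, [881.5, 459.1], [np.float64(87.0), np.float64(155.0)], np.float64(78.8))
top ([373.0, 216.0], 125, [568.4, -301.2], [np.float64(69.0), np.float64(20.0)], np.float64(119.2))
top ([420.0, 230.0], 123, [518.7, -448.7], [np.float64(20.0), np.float64(66.0)], np.float64(5.2))
top ([271.0, 256.0], 357, [438.4, 33.8], [np.float64(19.0), np.float64(193.0)], np.float64(89.6))
scene ([124.0, 254.0], 85, [516.9, -450.4], [np.float64(16.0), np.float64(62.0)], np.float64(3.4))
scene ([178.0, 254.0], 86, [568.4, -301.6], [np.float64(69.0), np.float64(21.0)], np.float64(118.1))
96.72365759566253 [0.58170505 0.11816432] [[ 0.00220505 -0.00033568]
 [-0.00111575  0.00020284]
 [-0.0010893   0.00013283]]
(-151, 0) [ 0.5994 -0.0318]
(-96, 0) [0.5929 0.0228]
(-114, 0) [0.5951 0.0049]
(-135, 0) [ 0.5975 -0.0159]
(174, 84) [0.4779 0.2811]
(182, 84) [0.477  0.2891]
```

```bash
python3 -m pendant '[[100,[50,10,-5],[0,0,0]],[100,[105,22,-15],[0,0,0]],[100,[160,34,-30],[0,0,0]],[100,[215,46,-45],[0,0,0]],[100,[270,58,-60],[0,0,0]],[100,[325,70,-75],[0,0,-6]],[70,[369,79,-80],[0,0,-11]],[70,[369,79,-80],[0,0,-11]]]' 60
python3 - <<'E'
from h import *
print(tcp_to_grasp if 'tcp_to_grasp' in globals() else [k for k in globals() if 'grasp' in k])
o=get_obs();print(o['q'],o['ee_pos'],o['tcp_rot'])
p=camera("wrist");T=wristT(p,o);print(np.round(p["T_tool_cam"],3).tolist())
cv2.imwrite("pics/w1.png",p["img"][:,:,::-1])
for r in yellow(p,.01,T,150): print(r)
E
```

```text
time: 2.2
ee_pos: [0.5202, -0.4489, 0.1492]
tcp_rot: [-179.9, 0.1, 4.8]
wrist_force: [0.9, -0.1, 0.4]
opening: 0.0601
0.0187
[-4.07976554e+01  2.37365862e+01  2.34988075e+01  8.98901141e+01
  2.05173213e-02  1.34371062e+02] [ 0.5202095  -0.44886084  0.1492097 ] [-1.79894231e+02  7.47694266e-02  4.83132844e+00]
[[0.001, -0.96, -0.281, 0.072], [1.0, 0.001, 0.0, 0.0], [-0.0, -0.281, 0.96, -0.143], [0.0, 0.0, 0.0, 1.0]]
([86.0, 127.0], 1927, [567.8, -300.4], [np.float64(72.0), np.float64(20.0)], np.float64(119.0))
([280.0, 204.0], 1547, [518.6, -450.4], [np.float64(19.0), np.float64(68.0)], np.float64(5.5))
```

```bash
python3 -m pendant '[[70,[-2,-1,-20],[0,0,10]],[70,[-2,-1,-30],[0,0,20]],[70,[-2,-1,-40],[0,0,30]],[70,[-2,-1,-50],[0,0,40]],[70,[-2,-1,-60],[0,0,50]],[70,[-2,-1,-60],[0,0,60]],[70,[-2,-1,-60],[0,0,70]],[70,[-2,-1,-60],[0,0,80]],[70,[-2,-1,-60],[0,0,90]],[70,[-2,-1,-60],[0,0,100]],[70,[-2,-1,-60],[0,0,110]],[70,[-2,-1,-60],[0,0,120]],[70,[-2,-1,-60],[0,0,130]],[70,[-2,-1,-60],[0,0,140]],[70,[-2,-1,-60],[0,0,150]],[70,[-2,-1,-60],[0,0,160]],[70,[-2,-1,-60],[0,0,170]],[70,[-2,-1,-60],[0,0,179]],[70,[-2,-1,-60],[0,0,179]]]'
python3 - <<'E'
from h import *
o=get_obs();print(o['q'].round(1),o['ee_pos'],o['tcp_rot'])
E
```

```text
time: 4.62
ee_pos: [0.5158, -0.4513, 0.0907]
tcp_rot: [-179.9, 0.1, -176.3]
wrist_force: [-0.5, -0.3, -0.4]
opening: 0.0597
[-41.2  23.1  16.2  83.   -0.  -44.9] [ 0.51580535 -0.45129543  0.09072362] [-1.79904687e+02  8.47698235e-02 -1.76277410e+02]
```

```bash
python3 -m pendant '[[70,[3,1,-40],[0,0,1.5]],[70,[3,1,-70],[0,0,1.5]],[70,[3,1,-85],[0,0,1.5]],[70,[3,1,-89],[0,0,1.5]],[70,[3,1,-89],[0,0,1.5]],[0,[3,1,-89],[0,0,1.5]],[0,[3,1,-89],[0,0,1.5]],[0,[3,1,-89],[0,0,1.5]],[0,[3,1,-89],[0,0,1.5]]]' 60
python3 -m pendant '[[0,[0,0,20],[0,0,0]],[0,[0,0,60],[0,0,0]],[0,[0,0,110],[0,0,0]],[0,[0,0,160],[0,0,0]],[0,[0,0,180],[0,0,0]]]'
```

```text
time: 5.75
ee_pos: [0.5192, -0.4507, 0.0028]
tcp_rot: [-179.8, 0.1, -174.8]
wrist_force: [-0.8, 0.2, 6.3]
opening: 0.0175
time: 6.38
ee_pos: [0.5197, -0.4511, 0.1879]
tcp_rot: [-179.6, 0.4, -174.8]
wrist_force: [-0.1, -0.7, -1.4]
opening: 0.0179
```

```bash
python3 - <<'E'
from h import *
p=camera("wrist");cv2.imwrite("pics/w2.png",p["img"][:,:,::-1])
print(get_obs()['opening'])
E
```

```text
0.017563731760598996
```

View pics/w2.png

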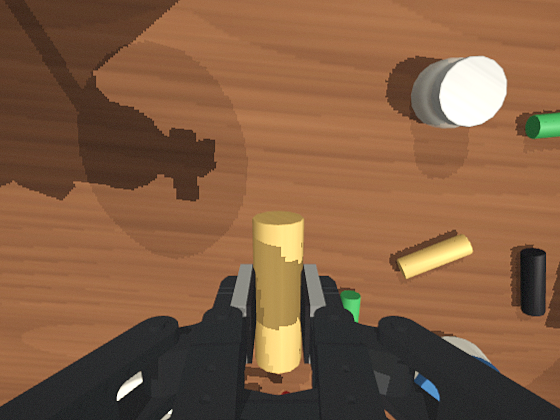

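```bash
python3 -m pendant '[[0,[5,25,40],[0,0,0]],[0,[15,75,75],[-4,0,0]],[0,[25,130,90],[-8,-1,0]],[0,[35,185,90],[-12,-1,0]],[0,[45,240,90],[-16,-2,1]],[0,[55,295,90],[-20,-2,1]],[0,[65,350,90],[-23.8,-2.8,1.5]],[0,[72,405,90],[-23.8,-2.8,1.5]],[0,[75,440,75],[-23.8,-2.8,1.5]],[0,[76,451,50],[-23.8,-2.8,1.5]],[0,[76,451,36],[-23.8,-2.8,1.5]],[0,[76,451,36],[-23.8,-2.8,1.5]],[0,[76,451,36],[-23.8,-2.8,1.5]]]'
python3 - <<'E'
from h import *
o=get_obs();print(o['q'].round(1),o['ee_pos'],o['tcp_rot'])
p=camera("top");a=p["img"][120:300,180:400,::-1]
q=camera("scene");b=q["img"][120:280,210:400,::-1]
cv2.imwrite("pics/h1.png",np.hstack([cv2.resize(a,(400,400)),cv2.resize(b,(400,400))]))
R0=R.from_euler('xyz',o["tcp_rot"],degrees=True).as_matrix();print(R0[:,2],R0[:,1])
E
```

```text
time: 8.05
ee_pos: [0.596, -0.0011, 0.2265]
tcp_rot: [-155.6, 0.7, -173.1]
wrist_force: [0.5, 1.0, -1.7]
opening: 0.018
[ 11.3  10.4  12.8  93.6 -24.4   4.8] [ 0.59599561 -0.00112741  0.22650773] [-155.59239891    0.74443035 -173.0899135 ]
[ 0.0614611  -0.40880021 -0.91055199] [-0.10422943  0.90466013 -0.41319036]
```

View pics/h1.png

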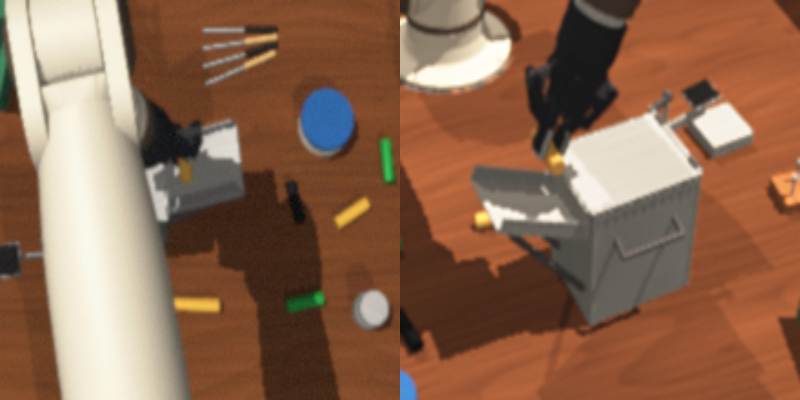

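Bar A is held above the slide with the right tilt. The next move lowers it along the slide's normal.

```bash
python3 -m pendant '[[0,[1,-10,-25],[0,0,0]],[0,[2,-18,-43],[0,0,0]],[0,[2,-22,-52],[0,0,0]],[0,[2,-23,-56],[0,0,0]],[0,[2,-23,-56],[0,0,0]]]'
```

```text
time: 8.78
ee_pos: [0.5983, -0.0239, 0.1711]
tcp_rot: [-155.6, 0.8, -173.1]
wrist_force: [0.5, 0.4, -1.8]
opening: 0.0174
```

```bash
python3 -m pendant '[[0,[0,-1,-2],[0,0,0]],[0,[0,-1.5,-4],[0,0,0]],[0,[0,-1.5,-4],[0,0,0]]]'
```

```text
time: 9.15
ee_pos: [0.5983, -0.0254, 0.1671]
tcp_rot: [-155.6, 0.8, -173.1]
wrist_force: [0.1, 1.0, -2.4]
opening: 0.0174
```

```bash
python3 -m pendant '[[30,[0,0,0],[0,0,0]],[45,[0,0,0],[0,0,0]],[45,[0,0,0],[0,0,0]],[45,[0,0,0],[0,0,0]],[45,[0,4,9],[0,0,0]],[45,[0,8,18],[0,0,0]],[45,[0,16,36],[0,0,0]],[45,[0,25,56],[0,0,0]],[45,[0,25,80],[0,0,0]],[45,[0,-20,100],[0,0,0]]]'
python3 - <<'E'
from h import *
o=get_obs();print(o['q'].round(1),o['ee_pos'],o['tcp_rot'])
p=camera("wrist");a=p["img"][...,::-1]
q=camera("scene");b=q["img"][120:280,210:400,::-1]
cv2.imwrite("pics/r1.png",np.hstack([cv2.resize(a,(400,400)),cv2.resize(b,(400,400))]))
E
```

```text
time: 10.4
ee_pos: [0.5989, -0.0435, 0.2683]
tcp_rot: [-155.6, 0.8, -172.9]
wrist_force: [0.6, -0.1, 0.0]
opening: 0.0385
[  7.1   9.9  16.8  96.1 -24.4  -0. ] [ 0.59893806 -0.04352753  0.26831666] [-155.61367209    0.83707611 -172.85592536]
```

View pics/r1.png

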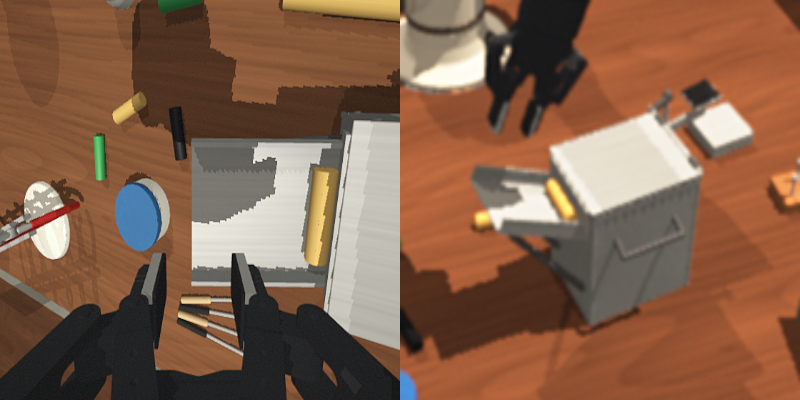

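Offcut A rests against the lid at the lower end of the slide (crop around (320,215)). Offcut B comes next.

```bash
python3 -m pendant '[[60,[-5,-50,0],[0,0,0]],[60,[-12,-105,0],[6,0.7,0]],[60,[-19,-160,-15],[13,1.5,0]],[60,[-26,-215,-50],[19,2.2,0]],[60,[-31,-257,-90],[24.3,2.8,0]],[60,[-31,-257,-118],[24.3,2.8,0]],[60,[-31,-257,-118],[24.3,2.8,0]]]'
python3 - <<'E'
from h import *
o=get_obs();print(o['q'].round(1),o['ee_pos'],o['tcp_rot'])
p=camera("wrist")
for r in yellow(p,.01,wristT(p,o),150): print(r)
t=R.from_euler('xyz',[180,0,119],degrees=True)*R.from_euler('xyz',o["tcp_rot"],degrees=True).inv()
print(t.as_rotvec(degrees=True))
E
```

```text
time: 11.38
ee_pos: [0.5666, -0.3046, 0.1504]
tcp_rot: [179.8, 0.8, -173.7]
wrist_force: [0.3, -0.7, 0.4]
opening: 0.0511
[-28.5  16.4  14.3  87.3   0.6 -34.8] [ 0.56657304 -0.30461562  0.15038013] [ 179.84526838    0.8450137  -173.73102547]
([279.0, 203.0], 1616, [568.1, -301.6], [np.float64(66.0), np.float64(20.0)], np.float64(119.0))
[  0.26602815   0.87072928 -67.26879444]
```

```bash
python3 -m pendant '[[60,[1.5,3,-20],[0,0.2,-10]],[60,[1.5,3,-40],[0,0.3,-20]],[60,[1.5,3,-60],[0,0.5,-30]],[60,[1.5,3,-80],[0,0.6,-40]],[60,[1.5,3,-90],[0,0.7,-50]],[60,[1.5,3,-95],[0,0.8,-60]],[60,[1.5,3,-100],[0.3,0.9,-67.3]],[60,[1.5,3,-110],[0.3,0.9,-67.3]],[60,[1.5,3,-130],[0.3,0.9,-67.3]],[60,[1.5,3,-143],[0.3,0.9,-67.3]],[60,[1.5,3,-147],[0.3,0.9,-67.3]],[60,[1.5,3,-147],[0.3,0.9,-67.3]],[0,[1.5,3,-147],[0.3,0.9,-67.3]],[0,[1.5,3,-147],[0.3,0.9,-67.3]],[0,[1.5,3,-147],[0.3,0.9,-67.3]],[0,[1.5,3,-147],[0.3,0.9,-67.3]]]' 60
python3 -m pendant '[[0,[0,0,20],[0,0,0]],[0,[0,0,70],[0,0,0]],[0,[0,0,125],[0,0,0]],[0,[0,0,180],[0,0,0]],[0,[0,0,235],[0,0,0]],[0,[0,0,260],[0,0,0]],[0,[0,0,260],[0,0,0]]]'
python3 - <<'E'
from h import *
o=get_obs();print(o['q'].round(1),o['ee_pos'],o['tcp_rot'])
t=R.from_euler('xyz',[-155.6,.8,-173],degrees=True)*R.from_euler('xyz',o["tcp_rot"],degrees=True).inv()
print(t.as_rotvec(degrees=True))
E
```

```text
time: 13.42
ee_pos: [0.5694, -0.3015, 0.0066]
tcp_rot: [-179.9, 0.2, 119.0]
wrist_force: [-0.7, -0.7, 6.1]
opening: 0.0174
time: 14.3
ee_pos: [0.5699, -0.3017, 0.2695]
tcp_rot: [179.9, 0.4, 119.0]
wrist_force: [0.0, -0.3, -1.6]
opening: 0.0174
[-2.780e+01  1.980e+01  3.180e+01  1.017e+02 -1.000e-01  3.310e+01] [ 0.5698956  -0.3017368   0.26951342] [179.92301448   0.38898533 119.04400566]
[-23.31198838  11.38543619  66.61523916]
```

```bash
python3 -m pendant '[[0,[2,30,0],[-2.8,1.4,8]],[0,[6,70,0],[-6.2,3,17.7]],[0,[10,115,0],[-9.6,4.7,27.4]],[0,[15,160,0],[-13,6.3,37]],[0,[20,205,0],[-16.3,8,46.6]],[0,[25,245,0],[-19.6,9.6,56]],[0,[28,270,0],[-23.3,11.4,66.6]],[0,[30,286,-15],[-23.3,11.4,66.6]],[0,[30,286,-44],[-23.3,11.4,66.6]],[0,[30,286,-44],[-23.3,11.4,66.6]],[0,[30,286,-44],[-23.3,11.4,66.6]]]'
python3 - <<'E'
from h import *
o=get_obs();print(o['q'].round(1),o['ee_pos'],o['tcp_rot'])
a=camera("wrist")["img"][...,::-1]
q=camera("scene");b=q["img"][120:280,210:400,::-1]
cv2.imwrite("pics/h2.png",np.hstack([cv2.resize(a,(400,400)),cv2.resize(b,(400,400))]))
E
```

```text
time: 15.68
ee_pos: [0.5997, -0.0164, 0.2257]
tcp_rot: [-155.6, 0.8, -173.1]
wrist_force: [-0.3, -0.7, -0.3]
opening: 0.0175
[  9.7  10.3  12.5  92.7 -24.4   3.2] [ 0.59973584 -0.01641537  0.22565416] [-155.61267561    0.78145802 -173.14950967]
```

View pics/h2.png

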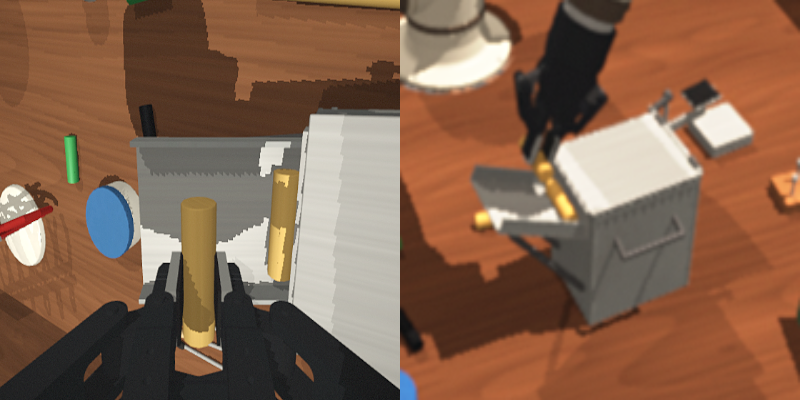

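```bash
python3 -m pendant '[[0,[0,-9,-23],[0,0,0]],[0,[0,-17,-40],[0,0,0]],[0,[0,-20,-49],[0,0,0]],[0,[0,-21,-52],[0,0,0]],[0,[0,-21,-52],[0,0,0]],[0,[0,-21,-52],[0,0,0]]]'
```

```text
time: 16.52
ee_pos: [0.6004, -0.037, 0.1752]
tcp_rot: [-155.6, 0.9, -173.1]
wrist_force: [0.4, -0.2, -1.1]
opening: 0.0175
```

```bash
python3 -m pendant '[[0,[0,-1,-3],[0,0,0]],[0,[0,-1,-3],[0,0,0]],[30,[0,-1,-3],[0,0,0]],[45,[0,-1,-3],[0,0,0]],[45,[0,-1,-3],[0,0,0]],[45,[0,-1,-3],[0,0,0]],[45,[0,3,6],[0,0,0]],[45,[0,7,15],[0,0,0]],[45,[0,15,33],[0,0,0]],[45,[0,24,53],[0,0,0]],[45,[0,24,80],[0,0,0]],[45,[0,-10,100],[0,0,0]]]'
python3 - <<'E'
from h import *
o=get_obs();print(o['q'].round(1),o['ee_pos'],o['tcp_rot'])
p=camera("wrist");a=p["img"][...,::-1]
q=camera("scene");b=q["img"][120:280,210:400,::-1]
cv2.imwrite("pics/r2.png",np.hstack([cv2.resize(a,(400,400)),cv2.resize(b,(400,400))]))
for r in yellow(p,.155,wristT(p,o),150): print(r)
E
```

```text
time: 18.02
ee_pos: [0.601, -0.0456, 0.2769]
tcp_rot: [-155.6, 1.0, -172.9]
wrist_force: [1.6, -0.1, 0.5]
opening: 0.0386
[  6.9  10.3  18.2  96.9 -24.4  -0.2] [ 0.60098048 -0.0455978   0.27685435] [-155.61901776    0.98881211 -172.92858577]
([490.0, 7.0], 2257, [471.7, 5.3], [np.float64(10.0), np.float64(79.0)], np.float64(91.1))
([438.0, 219.0], 6297, [593.8, 14.2], [np.float64(75.0), np.float64(38.0)], np.float64(6.4))
```

View pics/r2.png

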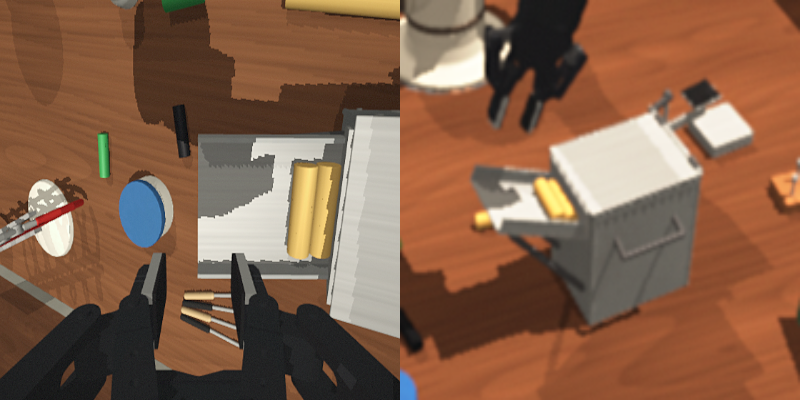

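Both offcuts lie side by side against the lid, at about (300,210) and (325,210) in the wrist crop. The hand now goes to the lever pad with the gripper shut.

```bash
python3 -m pendant '[[0,[-10,20,20],[0,0,0]],[0,[-30,70,25],[6,0.7,0]],[0,[-50,125,25],[13,1.5,0]],[0,[-70,180,25],[19,2.2,0]],[0,[-90,235,25],[24.3,2.8,0]],[0,[-110,290,20],[24.3,2.8,0]],[0,[-123,327,0],[24.3,2.8,0]],[0,[-123,327,-45],[24.3,2.8,0]],[0,[-123,327,-67],[24.3,2.8,0]],[0,[-123,327,-67],[24.3,2.8,0]],[0,[-123,327,-67],[24.3,2.8,0]]]'
python3 - <<'E'
from h import *
o=get_obs();print(o['q'].round(1),o['ee_pos'],o['tcp_rot'])
p=camera("wrist");a=p["img"][...,::-1]
for d in pinpoint(p,"lever_pad"): print(d)
b=camera("scene")["img"][90:250,290:480,::-1]
cv2.imwrite("pics/l1.png",np.hstack([cv2.resize(a,(400,400)),cv2.resize(b,(400,400))]))
E
```

```text
time: 19.5
ee_pos: [0.4781, 0.2786, 0.2132]
tcp_rot: [179.9, 1.3, -173.7]
wrist_force: [-0.4, -0.1, 1.3]
opening: 0.0001
[30.5  3.9  6.9 91.8 -0.5 24.2] [0.47809154 0.27857099 0.21315049] [ 179.94260157    1.25372867 -173.71043803]
{'position': [0.4812, 0.2854, 0.1674], 'confidence': 0.74}
```

View pics/l1.png

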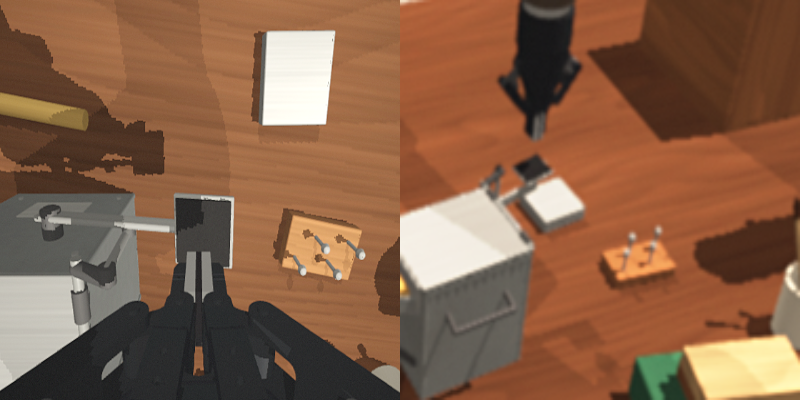

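```bash
python3 -m pendant '[[0,[1,4,-30],[0,0,0]],[0,[1,4,-40],[0,0,0]],[0,[1,4,-46],[0,0,0]],[0,[1,5,-54],[0,0,0]],[0,[1,7,-64],[0,0,0]],[0,[1,9,-74],[0,0,0]],[0,[1,11,-82],[0,0,0]],[0,[1,12,-88],[0,0,0]],[0,[1,12,-91],[0,0,0]],[0,[1,12,-91],[0,0,0]]]'
```

```text
time: 20.9
ee_pos: [0.4797, 0.2904, 0.1232]
tcp_rot: [179.9, 1.3, -173.7]
wrist_force: [-2.2, -2.0, 5.6]
opening: -0.0003
```

```bash
python3 -m pendant '[[0,[0,0,-2],[0,0,0]],[0,[0,0,-4],[0,0,0]],[0,[0,0,-5],[0,0,0]],[0,[0,0,-5],[0,0,0]]]'
```

```text
time: 21.4
ee_pos: [0.4797, 0.2904, 0.1195]
tcp_rot: [179.9, 1.4, -173.7]
wrist_force: [-3.3, -1.8, 5.9]
opening: 0.0
```

```bash
python3 -m pendant '[[0,[0,0,-2],[0,0,0]],[0,[0,0,-4],[0,0,0]],[0,[0,0,-4],[0,0,0]]]'
```

```text
time: 21.78
ee_pos: [0.4797, 0.2904, 0.117]
tcp_rot: [179.8, 1.4, -173.7]
wrist_force: [-4.2, -2.3, 7.9]
opening: 0.0001
```

```bash
python3 -m pendant '[[0,[0,0,-2],[0,0,0]],[0,[0,0,-3],[0,0,0]],[0,[0,0,-3],[0,0,0]],[0,[0,0,-3],[0,0,0]]]'
python3 - <<'E'
from h import *
a=camera("top")["img"][120:300,180:400,::-1]
q=camera("scene");b=q["img"][100:290,200:400,::-1]
cv2.imwrite("pics/p1.png",np.hstack([cv2.resize(a,(400,500)),cv2.resize(b,(400,500))]))
E
```

```text
time: 22.28
ee_pos: [0.4798, 0.2904, 0.1168]
tcp_rot: [179.8, 1.5, -173.7]
wrist_force: [-7.8, -3.6, 16.1]
opening: 0.0002
```

View pics/p1.png

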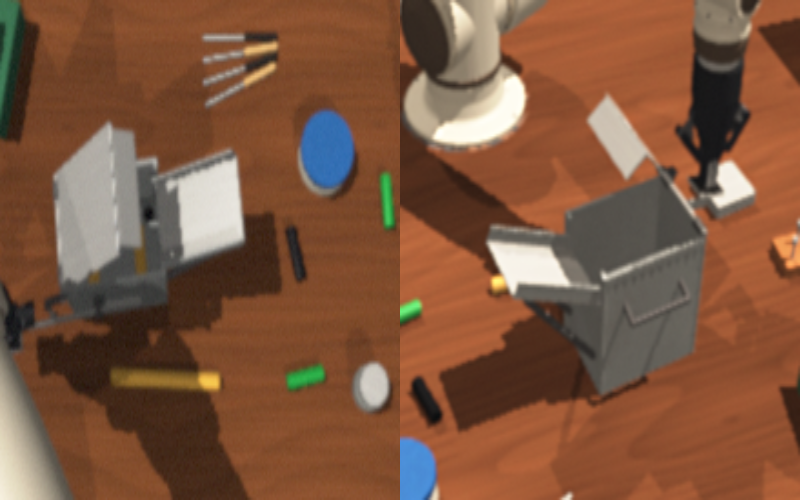

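Lever at the stop (16 N). The slide is empty and both offcuts show inside the box, at (93,275) and (140,260) in the crop. Next I ease the lever up.

```bash
python3 -m pendant '[[0,[0,0,1.5],[0,0,0]],[0,[0,0,3],[0,0,0]],[0,[0,0,4.5],[0,0,0]],[0,[0,-0.5,6],[0,0,0]],[0,[0,-1,7.5],[0,0,0]],[0,[0,-1,9],[0,0,0]],[0,[0,-1.5,10.5],[0,0,0]],[0,[0,-2,12],[0,0,0]],[0,[0,-2,13.5],[0,0,0]],[0,[0,-2.5,15],[0,0,0]],[0,[0,-3,16.5],[0,0,0]],[0,[0,-3,18],[0,0,0]],[0,[0,-3.5,19.5],[0,0,0]],[0,[0,-4,21],[0,0,0]],[0,[0,-4,22.5],[0,0,0]],[0,[0,-4.5,24],[0,0,0]],[0,[0,-5,25.5],[0,0,0]],[0,[0,-5,27],[0,0,0]],[0,[0,-5.5,28.5],[0,0,0]],[0,[0,-6,30],[0,0,0]]]'
python3 -m pendant '[[0,[0,0,1],[0,0,0]],[0,[0,0,2],[0,0,0]],[0,[0,0,3],[0,0,0]],[0,[0,-0.5,4],[0,0,0]],[0,[0,-0.5,5],[0,0,0]],[0,[0,-0.5,6],[0,0,0]],[0,[0,-1,7],[0,0,0]],[0,[0,-1,8],[0,0,0]],[0,[0,-1,9],[0,0,0]],[0,[0,-1.5,10],[0,0,0]],[0,[0,-1.5,11],[0,0,0]],[0,[0,-1.5,12],[0,0,0]]]'
```

```text
time: 24.88
ee_pos: [0.4806, 0.2854, 0.1486]
tcp_rot: [179.6, 1.7, -173.7]
wrist_force: [0.4, 2.7, 5.7]
opening: -0.0
time: 26.38
ee_pos: [0.4806, 0.2839, 0.1606]
tcp_rot: [179.7, 1.7, -173.7]
wrist_force: [1.6, -2.5, 3.7]
opening: -0.0001
```

```bash
python3 -m pendant '[[0,[0,0,0.5],[0,0,0]],[0,[0,0,1],[0,0,0]],[0,[0,0,1.5],[0,0,0]],[0,[0,0,2],[0,0,0]],[0,[0,0,2.5],[0,0,0]],[0,[0,0,3],[0,0,0]],[0,[0,0,3.5],[0,0,0]],[0,[0,-0.5,4],[0,0,0]],[0,[0,-0.5,4.5],[0,0,0]],[0,[0,-0.5,5],[0,0,0]],[0,[0,-0.5,5.5],[0,0,0]],[0,[0,-0.5,6],[0,0,0]],[0,[0,-0.5,6.5],[0,0,0]],[0,[0,-0.5,7],[0,0,0]],[0,[0,-0.5,7.5],[0,0,0]],[0,[0,-0.5,8],[0,0,0]],[0,[0,-0.5,8.5],[0,0,0]],[0,[0,-0.5,9],[0,0,0]],[0,[0,-0.5,9.5],[0,0,0]],[0,[0,-0.5,10],[0,0,0]]]'
```

```text
time: 28.88
ee_pos: [0.4804, 0.2835, 0.1704]
tcp_rot: [179.6, 1.7, -173.7]
wrist_force: [0.5, -0.3, 1.0]
opening: 0.0
```

```bash
python3 -m pendant '[[0,[0,0,0.5],[0,0,0]],[0,[0,0,1],[0,0,0]],[0,[0,0,1.5],[0,0,0]],[0,[0,0,2],[0,0,0]],[0,[0,0,3],[0,0,0]],[0,[0,0,5],[0,0,0]],[0,[0,0,15],[0,0,0]],[0,[0,0,50],[0,0,0]],[0,[0,0,90],[0,0,0]],[0,[-30,30,100],[0,0,0]],[0,[-60,60,100],[0,0,0]],[0,[-60,60,100],[0,0,0]]]'
python3 - <<'E'
from h import *
p=camera("top");a=p["img"][120:300,180:400,::-1]
q=camera("scene");b=q["img"][100:290,200:400,::-1]
cv2.imwrite("pics/e1.png",np.hstack([cv2.resize(a,(400,500)),cv2.resize(b,(400,500))]))
for r in yellow(p): print(r)
for l in ["lever_pad","jar","tin_mid"]: print(l,[(d["position"],d["confidence"]) for d in pinpoint(p,l)])
E
```

```text
time: 30.38
ee_pos: [0.419, 0.3451, 0.2715]
tcp_rot: [179.6, 1.7, -173.6]
wrist_force: [1.0, 0.2, -0.4]
opening: -0.0002
([149.0, 127.0], 774, [879.5, 452.3], [np.float64(88.0), np.float64(156.0)], np.float64(78.4))
([270.0, 256.0], 361, [438.4, 35.4], [np.float64(189.0), np.float64(19.0)], np.float64(89.6))
lever_pad [([0.4781, 0.2816, 0.1689], 0.87)]
jar [([0.422, -0.3188, -0.0002], 0.78), ([0.4401, 0.0311, 0.0149], 0.32)]
tin_mid [([0.6994, -0.2579, 0.0216], 0.81)]
```

View pics/e1.png

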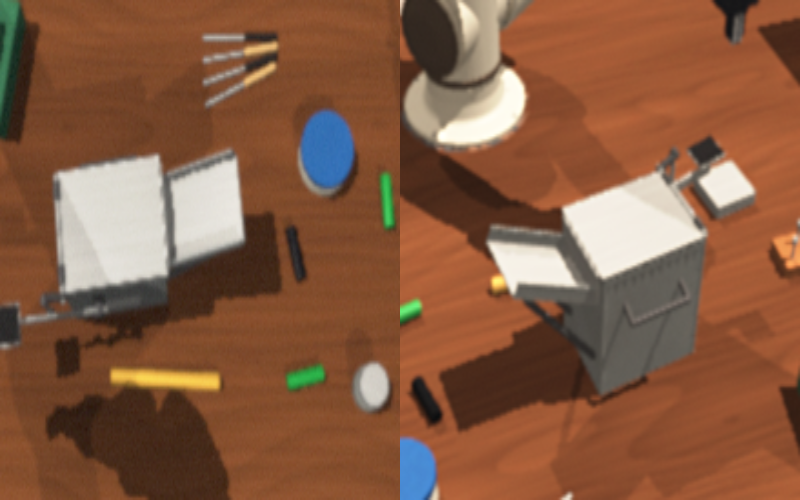

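The lid is closed, the slide is empty, the lever is up and nothing else has moved.

```bash
python3 -c "
from workcell import *
print(job_done())"
```

```text
the job is handed in; nothing more can be done
None
```

Both brass offcuts are in the scrap box with the lid closed, and I handed the job in at about 30 s of robot time, within the 72 s limit.

- **Loading:** I laid both offcuts on the slide, and the wrist picture showed them side by side against the closed lid.
- **Lever:** I pressed it to its stop at about 16 N. With the lid raised, the pictures showed the slide empty and both offcuts inside the box. I then eased the lever up over about 6.5 s, slowing to about 4 mm/s at the end.
- **Last checks:** The final pictures show the lid closed and the slide empty. The lever pad was measured back at its rest position. The uncut bar, jar and tin are within about 5 mm of their first measured positions, which is the accuracy of the measurement. The bur stand and bench block I did not measure again. The lid's closing speed and final angle were judged only from the hand's motion and the pictures.
- **Readings that were off:** The grip opening read about 17.5 mm on the 20 mm bars, and the arm ended 1–3 mm above the commanded height when gripping each one. Both offcuts held firmly and nothing failed.

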